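# Pack the DIN-rail modules and close the box

### The arm

A 7-joint arm with a two-finger parallel gripper is mounted at the origin on the work surface. World frame = base frame: x ahead of the robot, y to its left, z up, the work surface at z = 0. Lengths are in m, angles in rad, forces in N, time in s.
With the tool pointing down it reaches from about 0.425 to 0.825 m from the base axis. Payload 3.6 kg.
Tool frame: the origin (TCP) lies at the very end of the fingers, on their centre line; the grasp point (between the pads) lies 19 mm behind it; z points along the fingers, y is the line along which they close (so a half turn about z gives the same grasp; the last joint's range is limited). The gripper opens to 93 mm and grips with 3 to 60 N. Pads are 15 mm wide; open, the fingers measure 128 mm over their backs; the gripper's body (75 mm by 188 mm) begins 65 mm behind the grasp point.
Start: joints at [1.103, 0.615, -0.013, 1.423, 0.008, 1.103, -0.04], TCP at [0.278, -0.588, 0.219] pointing down, gripper open.
Joint ranges: [-3.12, 3.12], [-0.3, 2.06], [-1.34, 1.32], [0.26, 2.42], [-1.36, 4.5], [0.01, 1.98], [-2.84, 2.84]. Speed limits (rad/s): [2.79, 2.79, 3.14, 3.14, 3.14, 3.14, 3.14].

### API

Orientations are given as a unit quaternion [w, x, y, z].
In Python, from cell import * gives the robot as it stands. The module is installed in compiled form; this text tells all that it offers.
- The arm moves only by the tool move_arm, never from a script. Its argument "series" is a list that holds one entry, the list of rows, each a list of 7 numbers: the opening in per cent of the stroke, from 0 (shut) to 100 (fully open), then the shift along the tool's x, y, z in m, then the turn, a rotation vector about the tool's x, y, z in rad. In form: [[[grip, dx, dy, dz, rx, ry, rz], ...]]. A call has 1 to 10 rows; each row is the pose to reach, as a shift and turn from the pose commanded when the call began, along the tool's axes at that moment; what a row does not reach only later rows make up. A row lasts 1/8 s, in which the tool goes at most 62.5 mm and 10.7 degrees, less where a joint would pass 70% of its speed; a pose out of reach is approached as far as the arm can. A call with a gripper value outside its range is refused whole. The fingers move at their own pace and stop on an object; "force" is the grip in N (left out, the last holds). Time passes only in rows, so rows that repeat a pose let the fingers close. It gives the time, the measured TCP pose, the force, the opening and the grip force at its end, in the units of the state.
- sense(): the state, without advancing time (a new reading comes with each control period).
- grab_frame(name): name is "scene" or "top"; returns a dict with "color" (420x560x3 uint8, red, green, blue), "mtx" (3x3 intrinsics, pixels), "R" (3x3) and "t" (3): a world point X has camera coordinates R X + t. Camera axes: x right, y down, z forward; pixel columns grow to the right and rows downward; lengths in m; the calibration is good to about 2 mm. A picture is of the moment at which its call begins. There is no depth.
- close_job(): hands the job in; it is judged then, once.
The state is a dict: "t": time; "joint_positions": joint angles; "qvel": joint speeds; "joint_efforts": joint torques, N m; "position": TCP position; "tool_rot": TCP orientation; "wrist_force": force on the tool from outside, world axes, zero at the start; "wrist_torque": the same for the moment, N m; "grip_width": finger opening in m; "finger_force": force on a finger pad.
Only numpy, scipy, OpenCV 4.12 (cv2) and the standard library are available. Lean on these libraries where they do the work, as an engineer would, in place of code of your own. Each camera call takes 0.05 s, during which the arm holds its last target. There are 200 camera calls.

### The job

Pack the DIN-rail modules away: every standard module goes face up into its own pocket of the partitioned box, right down on the floor with its latch tab in the pocket's notch, so that all lie the same way round. The deep modules stand above the fill line and would hold the lid up, so take out any that is in the box and stand all of them face up in the open bin instead. Only then put the lid on the box, fully home all round, and leave the multimeter, mug and screwdriver alone.

Things in the scene. Friction and masses are not known exactly. Their poses are not given: they have to be found in the camera images.
- box: fixed dark plastic box, open on top: outside 128 (x) x 189 (y) x 70 mm high, inside 120 x 181, walls and floor 4 mm thick, a white fill line just under the rim. Origin: centre of the underside. Ribs 30 mm above the inner floor part it into four pockets 43 mm wide (y, 3 mm ribs) and 97 mm long (x), centred at x = 0, y = -69, -23, 23 and 69 mm
- box_notch (a point): middle of the notched side: 51 mm along the box's x, 34 mm up. The rib at the pockets' +x end has a 24 mm wide notch, down to the floor, in the middle of each pocket for the latch tab; the rib at the -x end is closed. So a module goes down only with its tab to the box's +x; turned round it rides up on the closed rib
- box_rim (a point): centre of the box's mouth, level with the rim, 70 mm above the box's origin and 66 mm above the pocket floors. A standard module on a pocket floor ends 6 mm below the rim, a deep one stands 16 mm above it
- lid: loose lift-off lid, dark grey plastic, 300 g: plate 142 (x) x 203 (y) x 4 mm, below its edge a skirt 12 mm deep and 3 mm thick that goes outside the box's rim with 3 mm play each side; fits either way round. Origin: centre of the plate's underside (12 mm above the bench at the start, at the rim's height when home); z up. Starts skirt down on the bench
- lid_handle (a point): centre of the lid's handle, 28 mm above the lid's origin: a bar 110 mm long (lid's y), 14 mm wide (x), from 22 to 34 mm above the origin, on a post at each end, open below (18 mm gap)
- bin: fixed grey open-front storage bin, outside 104 (x) x 120 (y) mm, inside 98 x 114, floor 4 mm thick, walls 60 mm high, the -x wall only 42 mm. Origin: centre of the underside. Two modules fit side by side, long sides along y, at x = -24 and 24 mm
- module_a: light-grey DIN-rail module, 130 g, lying on its back, face up; one of six alike (a to f), some absent. Housing 90 (x) x 36 (y) mm: end shoulders 22.5 mm long, 40 mm high; between them a nose 45 mm long, 36 mm wide, 60 mm high. Origin: centre of the housing's underside; x to the tab end, z up out of the face. One of a, b, c starts well seated in a pocket
- module_b: standard module, just like module_a, starts well seated in a pocket if present
- module_c: standard module, just like module_a, starts well seated in a pocket if present
- module_d: standard module, just like module_a, starts on the bench, turned any way, if present
- module_e: standard module, just like module_a, starts on the bench, turned any way, if present
- module_f: standard module, just like module_a, starts on the bench, turned any way, if present
- module_a_tab (a point): end of the latch tab of module_a, 55 mm along its x and 6 mm up from its origin: a dark tab 10 mm long, 12 mm wide, from 2 to 10 mm above the underside, sticking out of the housing's +x end (100 mm long over all)
- module_b_tab (a point): end of the latch tab of module_b, 55 mm along its x and 6 mm up from its origin
- module_c_tab (a point): end of the latch tab of module_c, 55 mm along its x and 6 mm up from its origin
- module_d_tab (a point): end of the latch tab of module_d, 55 mm along its x and 6 mm up from its origin
- module_e_tab (a point): end of the latch tab of module_e, 55 mm along its x and 6 mm up from its origin
- module_f_tab (a point): end of the latch tab of module_f, 55 mm along its x and 6 mm up from its origin
- deep_1: deep module, 190 g: like module_a in plan, tab, origin and axes, but its shoulders are 62 mm and its nose 82 mm high. Starts seated in one of the box's pockets
- deep_2: deep module just like deep_1, may be absent; starts on the bench, turned any way
- multimeter: bystander: dark hand-held multimeter 150 x 75 x 41 mm lying on its back; origin at the centre of its underside
- mug: bystander: white mug, 76 mm across and 90 mm high; origin at the centre of its underside
- screwdriver: bystander: screwdriver 200 mm long lying on the bench, off to the left
Things that resemble listed ones, but are neither listed nor needed, are in the scene too. Leave any orange or pink look-alike of the module_f alone.

How it is judged:
On the way:
1. with the lid still off, every standard module sits in a pocket, tab in its notch, and every deep module stands in the bin (x of module_a in the frame of box between -0.008 and 0.008 m and y of module_a in the frame of box between -0.078 and 0.078 m and z of module_a in the frame of box between 0 and 0.008 m and x of each of module_a_tab, module_b_tab, module_c_tab, module_d_tab, module_e_tab, module_f_tab in the frame of box above 0.045 m and angle between each of module_a, module_b, module_c, module_d, module_e, module_f's own z axis and vertical below 0.06 rad and linear speed of each of module_a, module_b, module_c, module_d, module_e, module_f, deep_1, deep_2 below 0.03 m/s and x of module_b in the frame of box between -0.008 and 0.008 m and y of module_b in the frame of box between -0.078 and 0.078 m and z of module_b in the frame of box between 0 and 0.008 m and x of module_c in the frame of box between -0.008 and 0.008 m and y of module_c in the frame of box between -0.078 and 0.078 m and z of module_c in the frame of box between 0 and 0.008 m and x of module_d in the frame of box between -0.008 and 0.008 m and y of module_d in the frame of box between -0.078 and 0.078 m and z of module_d in the frame of box between 0 and 0.008 m and x of module_e in the frame of box between -0.008 and 0.008 m and y of module_e in the frame of box between -0.078 and 0.078 m and z of module_e in the frame of box between 0 and 0.008 m and x of module_f in the frame of box between -0.008 and 0.008 m and y of module_f in the frame of box between -0.078 and 0.078 m and z of module_f in the frame of box between 0 and 0.008 m and x of deep_1 in the frame of bin between -0.05 and 0.05 m and y of deep_1 in the frame of bin between -0.055 and 0.055 m and z of deep_1 in the frame of bin between 0 and 0.012 m and angle between each of deep_1, deep_2's own z axis and vertical below 0.15 rad and x of deep_2 in the frame of bin between -0.05 and 0.05 m and y of deep_2 in the frame of bin between -0.055 and 0.055 m and z of deep_2 in the frame of bin between 0 and 0.012 m and horizontal distance between lid and box above 0.05 m), for 0.2 s.
At the end, for the whole second after the job is handed in: Standard modules sit in pockets: within 4 mm of the floor, 8 mm of the middle lengthwise, tilt under 0.06 rad, tab at the notch side. Deep ones stand (0.15 rad) on the bin's floor. Lid home: height within 3 mm, centred within 6 mm, parallel within 0.03 rad. All at rest (x of module_a in the frame of box between -0.008 and 0.008 m and y of module_a in the frame of box between -0.078 and 0.078 m and z of module_a in the frame of box between 0 and 0.008 m and x of each of module_a_tab, module_b_tab, module_c_tab, module_d_tab, module_e_tab, module_f_tab in the frame of box above 0.045 m and angle between each of module_a, module_b, module_c, module_d, module_e, module_f's own z axis and vertical below 0.06 rad and linear speed of each of module_a, module_b, module_c, module_d, module_e, module_f, deep_1, deep_2, lid below 0.03 m/s and x of module_b in the frame of box between -0.008 and 0.008 m and y of module_b in the frame of box between -0.078 and 0.078 m and z of module_b in the frame of box between 0 and 0.008 m and x of module_c in the frame of box between -0.008 and 0.008 m and y of module_c in the frame of box between -0.078 and 0.078 m and z of module_c in the frame of box between 0 and 0.008 m and x of module_d in the frame of box between -0.008 and 0.008 m and y of module_d in the frame of box between -0.078 and 0.078 m and z of module_d in the frame of box between 0 and 0.008 m and x of module_e in the frame of box between -0.008 and 0.008 m and y of module_e in the frame of box between -0.078 and 0.078 m and z of module_e in the frame of box between 0 and 0.008 m and x of module_f in the frame of box between -0.008 and 0.008 m and y of module_f in the frame of box between -0.078 and 0.078 m and z of module_f in the frame of box between 0 and 0.008 m and x of deep_1 in the frame of bin between -0.05 and 0.05 m and y of deep_1 in the frame of bin between -0.055 and 0.055 m and z of deep_1 in the frame of bin between 0 and 0.012 m and angle between each of deep_1, deep_2's own z axis and vertical below 0.15 rad and x of deep_2 in the frame of bin between -0.05 and 0.05 m and y of deep_2 in the frame of bin between -0.055 and 0.055 m and z of deep_2 in the frame of bin between 0 and 0.012 m and x of lid in the frame of box between -0.006 and 0.006 m and y of lid in the frame of box between -0.006 and 0.006 m and z of lid in the frame of box between 0.067 and 0.073 m and angle between the z axis of lid and the z axis of box, either way round below 0.03 rad and angle between lid's own z axis and vertical below 0.2 rad); the robot touches nothing.
It fails at once if the multimeter is shoved more than 3 cm (distance of multimeter from where it was at the start of the episode above 0.03 m).
It fails at once if the mug is shoved more than 3 cm (distance of mug from where it was at the start of the episode above 0.03 m).
It fails at once if the screwdriver is shoved more than 3 cm (distance of screwdriver from where it was at the start of the episode above 0.03 m).
Of module_a, module_b, module_c only 1 to 1 are there at a start; the rules pass over those that are not, and their reading is None.
Of module_d, module_e, module_f, deep_2 only 3 to 4 are there at a start; the rules pass over those that are not, and their reading is None.
At some moment in a run one of lid may be knocked a few centimetres aside while the robot is not near it.
It also fails if it takes over 208 s, if anything falls off the work surface, if the arm or the gripper's body presses on something with over 40 N, if the wrist force passes 120 N, or if a joint passes its speed limit or range.

## Working session

There is one attempt and no reset: what is moved stays moved. The work goes in short steps, Python scripts to look and compute and a tool call to move; the robot and the scene stay as the last step left them, time stands still between calls to the robot, and variables do not carry over. Pictures are saved under pics/ and viewed, at most 14 in all, crops included, and the job is handed in when it is done.

Besides the shell and the picture viewer there is one more tool, called after "Request:" as a command line: name --argument value ..., lists and objects as JSON in quotes. move_arm: Moves the arm, as the interface text tells. Its arguments: {"type":"object","properties":{"series":{"type":"array","items":{"type":"array","items":{"type":"array","items":{"type":"number"}}}},"force":{"type":"number"}},"required":["series"]}

```bash
mkdir -p pics
python3 - <<'E'
from cell import *
import cv2,numpy as np
np.set_printoptions(precision=4,suppress=True)
s=sense();print(s['t'],s['position'],s['tool_rot'],s['grip_width'])
for n in ['top','scene']:
    f=grab_frame(n);cv2.imwrite(f'pics/{n}0.png',f['color'][:,:,::-1]);np.savez(f'{n}0.npz',**f)
    print(n,f['mtx'],f['R'],f['t'],-f['R'].T@f['t'])
E
```

```text
0.0 [ 0.2776 -0.5869  0.2175] [-0.0012  0.9757  0.2192 -0.0003] 0.09320143129497512
top [[522.2304   0.     272.5405]
 [  0.     522.2304 206.2673]
 [  0.       0.       1.    ]] [[-0.0051 -0.9999 -0.0111]
 [-0.983   0.0071 -0.1837]
 [ 0.1837  0.01   -0.9829]] [0.0936 0.4792 1.4911] [0.1975 0.0753 1.5546]
scene [[499.4134   0.     267.7703]
 [  0.     499.4134 201.5792]
 [  0.       0.       1.    ]] [[-0.8688  0.4951 -0.0093]
 [ 0.4247  0.7354 -0.5281]
 [-0.2546 -0.4627 -0.8491]] [ 0.3968 -0.2125  1.4998] [0.8169 0.6539 1.165 ]
```

View pics/top0.png

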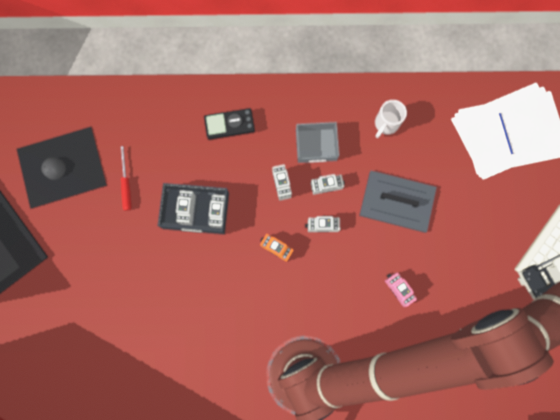

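View pics/scene0.png

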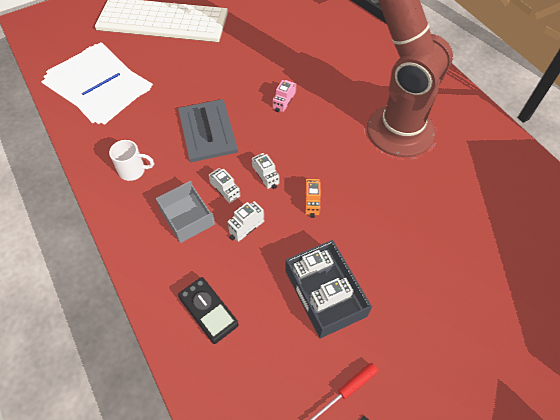

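The top view shows:
- box at (194,209), bin at (318,141), lid at (399,201)
- grey modules on the bench at (282,181), (327,183) and (323,224)
- two modules in the box, at (184,207) and (217,209)
- orange look-alike at (276,247) and pink one at (401,290), both to be left alone

I'll enlarge both views to tell the deep modules from the standard ones and to see the tab ends.

```bash
cat > h.py <<'E'
import numpy as np,cv2
def load(n): return dict(np.load(n+'.npz'))
def px2w(f,uv,z):
    d=f['R'].T@np.linalg.inv(f['mtx'])@np.array([uv[0],uv[1],1.]); c=-f['R'].T@f['t']
    return c+d*(z-c[2])/d[2]
def w2px(f,X):
    p=f['mtx']@(f['R']@np.asarray(X,float)+f['t']); return p[:2]/p[2]
def crop(f,x0,y0,x1,y1,s,name):
    c=f['color'][y0:y1,x0:x1,::-1]; c=cv2.resize(c,None,fx=s,fy=s,interpolation=cv2.INTER_CUBIC)
    for x in range((x0+9)//10*10,x1,10): cv2.line(c,((x-x0)*s,0),((x-x0)*s,8 if x%50 else 16),(0,255,255),1)
    for y in range((y0+9)//10*10,y1,10): cv2.line(c,(0,(y-y0)*s),(8 if y%50 else 16,(y-y0)*s),(0,255,255),1)
    cv2.imwrite(name,c)
E
python3 - <<'E'
from h import *
f=load('top0');crop(f,150,110,350,260,4,'pics/top0c.png')
f=load('scene0');crop(f,150,140,380,345,3,'pics/scene0c.png')
E
```

```text
(no output)
```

View pics/top0c.png

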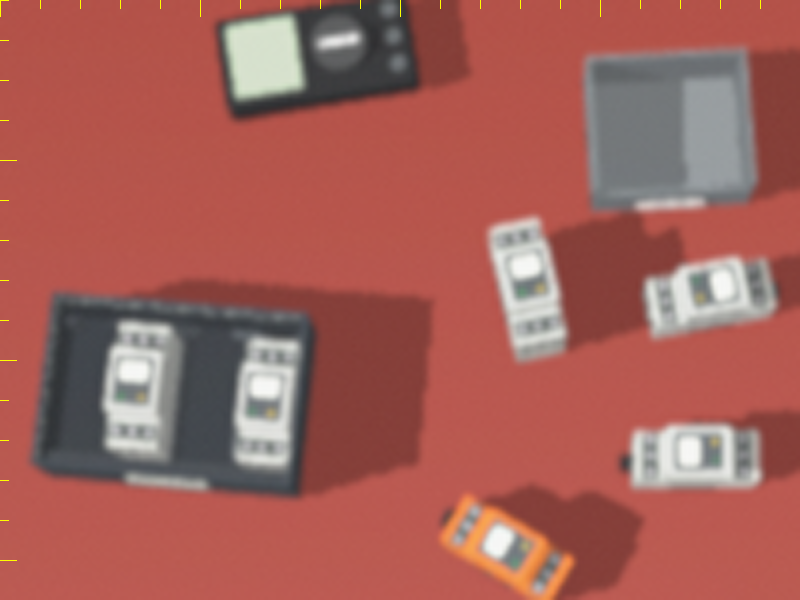

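View pics/scene0c.png

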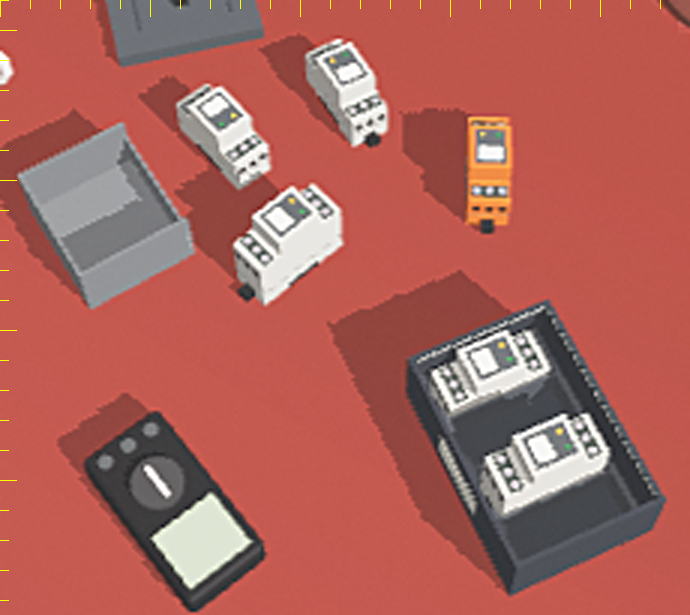

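The crops show five modules:
- In the box, the module at (184,207) has tall sides, so it is deep_1. The one at (217,209) is low, so it is standard.
- On the bench, (282,181) has tall sides and its tab points up the image (scene tab at 232,237), so it is deep_2.
- On the bench, (327,183) with its tab to the right and (323,224) with its tab to the left are standard.

The screen lies on the tab side in each case, so the tabs in the box face world +x. I'll check all of this by silhouette fits.

```bash
cat >> h.py <<'E'
from scipy.optimize import minimize
def cub(x0,x1,y0,y1,z0,z1): return np.array([[x,y,z] for x in(x0,x1) for y in(y0,y1) for z in(z0,z1)])*1e-3
def module(d,z0=0):
    a,b=(62,82) if d else (40,60)
    return [cub(-45,45,-18,18,z0,a),cub(-22.5,22.5,-18,18,a,b)]
BOX=[cub(-64,64,-94.5,94.5,0,70)]
LID=[cub(-71,71,-101.5,101.5,-12,4)]
BIN=[cub(-52,-49,-60,60,0,42),cub(49,52,-60,60,0,60),cub(-52,52,-60,-57,0,60),cub(-52,52,57,60,0,60),cub(-52,52,-60,60,0,4)]
S=4
def render(f,parts,p,z,shape=(420,560)):
    m=np.zeros((shape[0],shape[1]),np.uint8); c,s=np.cos(p[2]),np.sin(p[2])
    big=[]
    for q in parts:
        X=np.c_[p[0]+c*q[:,0]-s*q[:,1],p[1]+s*q[:,0]+c*q[:,1],q[:,2]+z]
        P=(f['mtx']@(f['R']@X.T+f['t'][:,None])); P=(P[:2]/P[2]).T.astype(np.float32)
        h=cv2.convexHull(P); cv2.fillConvexPoly(m,np.round(h*16).astype(np.int32),255,lineType=cv2.LINE_AA,shift=4)
    return m/255.
def masks(f,kind):
    c=f['color'].astype(int); r,g,b=c[...,0],c[...,1],c[...,2]
    ns=abs(r-g)<0.22*np.maximum(r,20)
    return (ns&(g>115) if kind=='w' else ns).astype(np.uint8)
def fit(fs,kind,parts,p0,z=0.,rad=45,big=False):
    M=[]
    for f in fs:
        m=masks(f,kind); u=w2px(f,[p0[0],p0[1],z+.03]); w=np.zeros_like(m); cv2.circle(w,tuple(int(v) for v in u),rad,1,-1); m=m*w
        n,l,st,ce=cv2.connectedComponentsWithStats(m)
        k=1+np.argmin([np.hypot(*(ce[i]-u))-st[i,4]*.05 for i in range(1,n)])
        cs,_=cv2.findContours((l==k).astype(np.uint8),0,1); o=np.zeros_like(m); cv2.drawContours(o,cs,-1,1,-1); M.append(o.astype(float))
    def cost(q):
        p=[p0[0]+q[0]*.01,p0[1]+q[1]*.01,p0[2]+q[2]*.1]
        return sum(1-np.minimum(R,m).sum()/np.maximum(R,m).sum() for f,m in zip(fs,M) for R in[render(f,parts,p,z)])
    best=None
    for dy in (0,.2,-.2):
        r=minimize(cost,[0,0,dy*10/2],method='Nelder-Mead',options=dict(initial_simplex=np.array([[0,0,0],[1.5,0,0],[0,1.5,0],[0,0,1.5]])+[0,0,dy*5],xatol=.01,fatol=1e-4))
        if best is None or r.fun<best.fun: best=r
    q=best.x
    return np.array([p0[0]+q[0]*.01,p0[1]+q[1]*.01,p0[2]+q[2]*.1]),best.fun
E
python3 - <<'E'
from h import *
np.set_printoptions(precision=4,suppress=True)
T,C=load('top0'),load('scene0'); pi=np.pi
for n,uv,y in [('D2',(282,181),.2),('M2',(327,183),-1.7),('M3',(323,224),1.57)]:
    p=px2w(T,uv,.03)
    for d in (0,1):
        r=fit([T,C],'w',module(d),[p[0],p[1],y]);print(n,'deep' if d else 'std',*r)
        if (n=='D2')==d: print('  each',fit([T],'w',module(d),[p[0],p[1],y]),fit([C],'w',module(d),[p[0],p[1],y]))
for n,uv,parts,y,k,rad in [('box',(194,209),BOX,-.05,'n',75),('bin',(318,141),BIN,0,'n',55),('lid',(399,201),LID,-.15,'n',60)]:
    p=px2w(T,uv,.03); z=.012 if n=='lid' else 0
    print(n,*fit([T,C],k,parts,[p[0],p[1],y],z,rad),fit([T],k,parts,[p[0],p[1],y],z,rad),fit([C],k,parts,[p[0],p[1],y],z,rad))
for n,uv in [('D1',(184,205)),('M1',(217,209))]:
    p=px2w(T,uv,.06)
    for d in (0,1):
        print(n,'deep' if d else 'std',*fit([T,C],'w',module(d,30),[p[0],p[1],-.05],.004))
E
```

```text
D2 std [0.5578 0.0626 0.2248] 0.3491933458888552
D2 deep [0.5565 0.0629 0.2282] 0.21806176944074673
  each (array([0.5564, 0.0637, 0.2152]), np.float64(0.08417653228301303)) (array([0.5556, 0.0591, 0.2604]), np.float64(0.0884864718767524))
M2 std [ 0.5518 -0.0743 -1.428 ] 0.22068015303729194
  each (array([ 0.5515, -0.0723, -1.3981]), np.float64(0.09058260175578614)) (array([ 0.5517, -0.0774, -1.4367]), np.float64(0.09235240984783555))
M2 deep [ 0.5515 -0.0725 -1.4331] 0.4498490204597446
M3 std [ 0.4296 -0.0611  1.5512] 0.2152880222670075
  each (array([ 0.4295, -0.059 ,  1.5638]), np.float64(0.07752607353901841)) (array([ 0.4289, -0.0647,  1.5252]), np.float64(0.107261801332175))
M3 deep [ 0.4296 -0.059   1.5431] 0.4347447919363451
box [ 0.4769  0.3202 -0.1037] 0.15631635975841585 (array([ 0.4769,  0.3232, -0.1048]), np.float64(0.09190129743570152)) (array([ 0.4772,  0.3175, -0.1078]), np.float64(0.05926228786945542))
bin [ 0.6802 -0.0461  0.0301] 0.16774373771394913 (array([ 0.6801, -0.0442,  0.022 ]), np.float64(0.08900337294664173)) (array([ 0.6804, -0.0495,  0.0186]), np.float64(0.06734386489664423))
lid [ 0.5015 -0.2889 -0.2618] 0.14765321391785458 (array([ 0.5006, -0.2852, -0.2689]), np.float64(0.07236675695935912)) (array([ 0.5016, -0.2929, -0.2617]), np.float64(0.06734157650695538))
D1 std [ 0.4781  0.3457 -0.0889] 0.4320001230811671
D1 deep [ 0.4798  0.3455 -0.0878] 0.18788304845152448
M1 std [ 0.4707  0.2553 -0.0928] 0.3251432513616056
M1 deep [ 0.4688  0.2551 -0.088 ] 0.3341508861431929
```

All fits agree with the labels. The two cameras differ by about 5 mm in y, so I use the mean and will check at the gripper. Next I go above deep_2.

```bash
cat >> h.py <<'E'
from scipy.spatial.transform import Rotation as Ro
def rot(q): return Ro.from_quat([q[1],q[2],q[3],q[0]])
def want(th):
    y=np.array([np.cos(th),np.sin(th),0]);z=np.array([0,0,-1.]);return Ro.from_matrix(np.c_[np.cross(y,z),y,z])
def go(s,*tg):
    "prints shift/turn rows, tool axes, for targets (x,y,z,yaw of tool y mod pi)"
    R0=rot(s['tool_rot']);p0=np.array(s['position']); ty=R0.as_matrix()[:,1]; cur=np.arctan2(ty[1],ty[0])
    print('t',round(s['t'],2),'pos',np.round(p0,4),'yaw',round(cur,3),'w',round(s['grip_width'],4),'F',np.round(s['wrist_force'],1),'q7',round(s['joint_positions'][6],2))
    for x,y,z,th in tg:
        R=want(th); print(np.round(np.r_[R0.inv().apply(np.array([x,y,z])-p0),(R0.inv()*R).as_rotvec()],4))
E
python3 - <<'E'
from h import *; from cell import *
np.set_printoptions(suppress=True)
go(sense(),(.5,-.25,.24,-.4),(.5565,.062,.2,.23))
E
```

```text
t 0.1 pos [ 0.2776 -0.5869  0.2176] yaw -1.129 w 0.0928 F [0.4 0.8 0.6] q7 -0.04
[ 0.3451 -0.2095 -0.0219 -0.0022 -0.0008 -0.7289]
[ 0.5296 -0.4673  0.0187 -0.002  -0.0015 -1.3589]
```

Request:
move_arm --series '[[[100, 0.345, -0.21, -0.022, 0, 0, -0.73], [100, 0.345, -0.21, -0.022, 0, 0, -0.73], [100, 0.345, -0.21, -0.022, 0, 0, -0.73], [100, 0.345, -0.21, -0.022, 0, 0, -0.73], [100, 0.345, -0.21, -0.022, 0, 0, -0.73], [100, 0.345, -0.21, -0.022, 0, 0, -0.73], [100, 0.345, -0.21, -0.022, 0, 0, -0.73], [100, 0.53, -0.467, 0.019, 0, 0, -1.36], [100, 0.53, -0.467, 0.019, 0, 0, -1.36], [100, 0.53, -0.467, 0.019, 0, 0, -1.36]]]'

```text
t: 1.35
position: [0.5336, -0.0656, 0.2162]
tool_rot: [-0.0, 0.645, 0.764, -0.0]
wrist_force: [0.7, -0.1, 0.1]
grip_width: 0.0931
finger_force: 0.0
```

Run:
```python
from h import *; from cell import *
np.set_printoptions(suppress=True)
go(sense(),(.5565,.062,.2,.23),(.5565,.062,.13,.23),(.5565,.062,.068,.23))
```

```text
t 1.35 pos [ 0.5336 -0.0656  0.2162] yaw 0.169 w 0.0931 F [ 0.7 -0.1  0.1] q7 0.03
[ 0.1219  0.0441  0.0162 -0.0002  0.0001 -0.0608]
[ 0.1219  0.0441  0.0862 -0.0002  0.0001 -0.0608]
[ 0.1219  0.0441  0.1482 -0.0002  0.0001 -0.0608]
```

Request:
move_arm --series '[[[100, 0.122, 0.044, 0.016, 0, 0, -0.06], [100, 0.122, 0.044, 0.016, 0, 0, -0.06], [100, 0.122, 0.044, 0.016, 0, 0, -0.06], [100, 0.122, 0.044, 0.06, 0, 0, -0.06], [100, 0.122, 0.044, 0.09, 0, 0, -0.06], [100, 0.122, 0.044, 0.11, 0, 0, -0.06], [100, 0.122, 0.044, 0.11, 0, 0, -0.06]]]'

```text
t: 2.22
position: [0.5558, 0.0586, 0.1049]
tool_rot: [-0.001, 0.624, 0.781, -0.002]
wrist_force: [0.0, 0.7, 0.1]
grip_width: 0.0928
finger_force: 0.0
```

Run:
```python
from h import *; from cell import *
np.set_printoptions(suppress=True)
go(sense(),(.5565,.062,.068,.23))
f=grab_frame('scene');u=w2px(f,[.5565,.062,.08]).astype(int);crop(f,u[0]-60,u[1]-60,u[0]+60,u[1]+60,5,'pics/a1.png')
g=grab_frame('top');u=w2px(g,[.5565,.062,.08]).astype(int);crop(g,u[0]-60,u[1]-60,u[0]+60,u[1]+60,5,'pics/a2.png')
cv2.imwrite('pics/a.png',cv2.resize(np.hstack([cv2.imread('pics/a1.png'),cv2.imread('pics/a2.png')]),(800,400)))
```

```text
t 2.23 pos [0.5558 0.0586 0.1049] yaw 0.222 w 0.0928 F [0.  0.7 0.1] q7 -0.23
[ 0.0032  0.0016  0.0369 -0.0046  0.0004 -0.0078]
```

View pics/a.png

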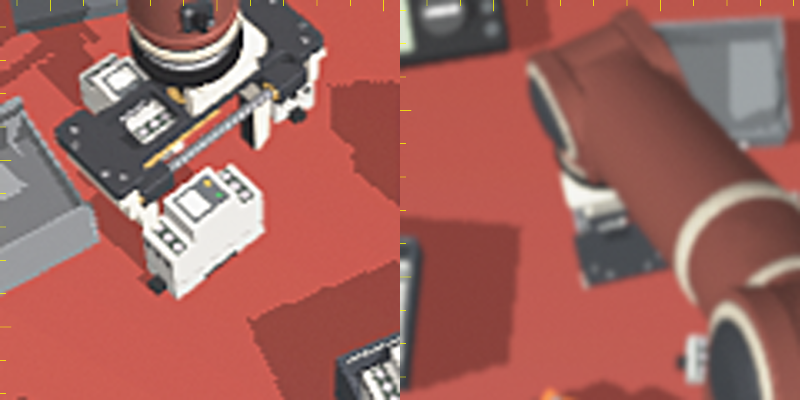

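The gripper straddles the nose of deep_2 (crop centre, about (205,190)), with the right finger at (258,145) and the left near (145,210). I descend and grip.

Request:
move_arm --series '[[[100, 0.003, 0.002, 0.02, 0, 0, -0.008], [100, 0.003, 0.002, 0.036, 0, 0, -0.008], [100, 0.003, 0.002, 0.036, 0, 0, -0.008], [30, 0.003, 0.002, 0.036, 0, 0, -0.008], [30, 0.003, 0.002, 0.036, 0, 0, -0.008], [30, 0.003, 0.002, 0.036, 0, 0, -0.008], [30, 0.003, 0.002, 0.036, 0, 0, -0.008], [30, 0.003, 0.002, 0.036, 0, 0, -0.008], [30, 0.003, 0.002, 0.036, 0, 0, -0.008], [30, 0.003, 0.002, 0.036, 0, 0, -0.008]]]' --force 30

```text
t: 3.58
position: [0.5582, 0.0635, 0.0706]
tool_rot: [-0.0, 0.621, 0.784, -0.0]
wrist_force: [-1.5, -0.6, 1.8]
grip_width: 0.0447
finger_force: 30.0
```

Run:
```python
from h import *; from cell import *
np.set_printoptions(suppress=True)
b=np.array([.680,-.046]);th=.022;c,s=np.cos(th),np.sin(th);R=np.array([[c,-s],[s,c]])
for l in ([.024,.005],[.024,-.005],[-.024,.005],[-.024,-.005]): print(l,b+R@l)
p=b+R@[.024,-.005]
go(sense(),(.5565,.062,.19,.23),(*p,.19,th+np.pi/2),(*p,.19,th-np.pi/2))
```

```text
[0.024, 0.005] [ 0.7038842  -0.04047325]
[0.024, -0.005] [ 0.70410418 -0.05047083]
[-0.024, 0.005] [ 0.65589582 -0.04152917]
[-0.024, -0.005] [ 0.6561158  -0.05152675]
t 3.58 pos [0.5582 0.0635 0.0706] yaw 0.232 w 0.0447 F [-1.5 -0.6  1.8] q7 -0.26
[-0.0011 -0.0021 -0.1194 -0.0006  0.0001  0.0016]
[-0.1444  0.1158 -0.1194 -0.0006 -0.0004 -1.3612]
[-0.1444  0.1158 -0.1194 -0.0004  0.0006  1.7804]
```

Request:
move_arm --series '[[[30, 0, 0, -0.06, 0, 0, 0], [30, 0, 0, -0.12, 0, 0, 0], [30, -0.144, 0.116, -0.12, 0, 0, -1.36], [30, -0.144, 0.116, -0.12, 0, 0, -1.36], [30, -0.144, 0.116, -0.12, 0, 0, -1.36], [30, -0.144, 0.116, -0.12, 0, 0, -1.36], [30, -0.144, 0.116, -0.12, 0, 0, -1.36], [30, -0.144, 0.116, -0.12, 0, 0, -1.36], [30, -0.144, 0.116, -0.12, 0, 0, -1.36], [30, -0.144, 0.116, -0.12, 0, 0, -1.36]]]'

```text
t: 4.82
position: [0.704, -0.0504, 0.1893]
tool_rot: [-0.001, -0.011, 1.0, 0.0]
wrist_force: [-0.2, -0.1, -2.2]
grip_width: 0.0447
finger_force: 30.0
```

Run:
```python
from h import *; from cell import *
np.set_printoptions(suppress=True)
p=[.704,-.0505]
go(sense(),(*p,.19,.022+np.pi/2),(*p,.15,.022+np.pi/2),(*p,.08,.022+np.pi/2))
```

```text
t 4.83 pos [ 0.704  -0.0504  0.1893] yaw 1.594 w 0.0447 F [-0.2 -0.1 -2.2] q7 1.24
[ 0.     -0.0001 -0.0007  0.0002 -0.0018  0.0009]
[-0.0001 -0.0001  0.0393  0.0002 -0.0018  0.0009]
[-0.0002 -0.0001  0.1093  0.0002 -0.0018  0.0009]
```

Request:
move_arm --series '[[[30, 0, 0, 0.04, 0, 0, 0], [30, 0, 0, 0.075, 0, 0, 0], [30, 0, 0, 0.1, 0, 0, 0], [30, 0, 0, 0.113, 0, 0, 0], [30, 0, 0, 0.114, 0, 0, 0], [30, 0, 0, 0.114, 0, 0, 0]]]'

```text
t: 5.58
position: [0.7051, -0.0497, 0.0775]
tool_rot: [0.001, -0.01, 1.0, 0.0]
wrist_force: [0.2, -0.1, -1.0]
grip_width: 0.0447
finger_force: 30.0
```

Request:
move_arm --series '[[[30, 0, 0, 0.002, 0, 0, 0], [75, 0, 0, 0.002, 0, 0, 0], [75, 0, 0, 0.002, 0, 0, 0], [75, 0, 0, 0.002, 0, 0, 0], [75, 0, 0, 0.002, 0, 0, 0], [75, 0, 0, -0.05, 0, 0, 0], [75, 0, 0, -0.11, 0, 0, 0], [75, 0, 0, -0.12, 0, 0, 0]]]'

```text
t: 6.58
position: [0.707, -0.0487, 0.2025]
tool_rot: [0.005, -0.01, 1.0, 0.001]
wrist_force: [0.6, 0.4, 0.0]
grip_width: 0.0698
finger_force: 0.0
```

Run:
```python
from h import *; from cell import *
np.set_printoptions(suppress=True)
p=[.4796,.344]
go(sense(),(.6,.1,.2,.6),(*p,.2,-.1),(*p,.12,-.1),(*p,.073,-.1))
```

```text
t 6.58 pos [ 0.707  -0.0487  0.2025] yaw 1.591 w 0.0698 F [0.6 0.4 0. ] q7 1.24
[0.104  0.1509 0.0017 0.0061 0.0085 0.9912]
[0.2194 0.3973 0.0009 0.0094 0.0064 1.6912]
[0.2202 0.3972 0.0809 0.0094 0.0064 1.6912]
[0.2206 0.3971 0.1279 0.0094 0.0064 1.6912]
```

Request:
move_arm --series '[[[75, 0.219, 0.397, 0, 0, 0, 1.69], [75, 0.219, 0.397, 0, 0, 0, 1.69], [75, 0.219, 0.397, 0, 0, 0, 1.69], [75, 0.219, 0.397, 0, 0, 0, 1.69], [75, 0.219, 0.397, 0, 0, 0, 1.69], [75, 0.219, 0.397, 0, 0, 0, 1.69], [75, 0.219, 0.397, 0, 0, 0, 1.69], [75, 0.219, 0.397, 0, 0, 0, 1.69], [75, 0.219, 0.397, 0, 0, 0, 1.69], [75, 0.219, 0.397, 0, 0, 0, 1.69]]]'

```text
t: 7.82
position: [0.4767, 0.3424, 0.196]
tool_rot: [0.0, 0.74, 0.673, -0.001]
wrist_force: [0.5, 0.5, -0.2]
grip_width: 0.0695
finger_force: 0.0
```

Run:
```python
from h import *; from cell import *
np.set_printoptions(suppress=True)
p=[.4796,.344]
go(sense(),(*p,.12,-.1),(*p,.073,-.1))
```

```text
t 7.83 pos [0.4767 0.3424 0.196 ] yaw -0.096 w 0.0695 F [ 0.5  0.5 -0.2] q7 -0.95
[ 0.002   0.0028  0.076  -0.0005  0.0015  0.0044]
[ 0.0021  0.0028  0.123  -0.0005  0.0015  0.0044]
```

Request:
move_arm --series '[[[75, 0.002, 0.003, 0.05, 0, 0, 0], [75, 0.002, 0.003, 0.09, 0, 0, 0], [75, 0.002, 0.003, 0.112, 0, 0, 0], [75, 0.002, 0.003, 0.121, 0, 0, 0], [75, 0.002, 0.003, 0.121, 0, 0, 0], [30, 0.002, 0.003, 0.121, 0, 0, 0], [30, 0.002, 0.003, 0.121, 0, 0, 0], [30, 0.002, 0.003, 0.121, 0, 0, 0], [30, 0.002, 0.003, 0.121, 0, 0, 0], [30, 0.002, 0.003, 0.121, 0, 0, 0]]]' --force 30

```text
t: 9.07
position: [0.481, 0.3444, 0.0764]
tool_rot: [0.0, 0.741, 0.671, 0.001]
wrist_force: [1.3, -0.3, 4.0]
grip_width: 0.0448
finger_force: 30.0
```

Run:
```python
from h import *; from cell import *
np.set_printoptions(suppress=True)
p=[.656,-.0515]
go(sense(),(.4796,.344,.2,-.1),(*p,.21,.022+np.pi/2))
```

```text
t 9.07 pos [0.481  0.3444 0.0764] yaw -0.099 w 0.0448 F [ 1.3 -0.3  4. ] q7 -1.01
[-0.0004 -0.0012 -0.1236  0.0012 -0.0009  0.0014]
[-0.3766  0.2133 -0.1337  0.0017  0.0004 -1.6914]
```

Request:
move_arm --series '[[[30, 0, 0, -0.03, 0, 0, 0], [30, 0, 0, -0.08, 0, 0, 0], [30, 0, 0, -0.134, 0, 0, 0], [30, -0.377, 0.213, -0.134, 0, 0, -1.69], [30, -0.377, 0.213, -0.134, 0, 0, -1.69], [30, -0.377, 0.213, -0.134, 0, 0, -1.69], [30, -0.377, 0.213, -0.134, 0, 0, -1.69], [30, -0.377, 0.213, -0.134, 0, 0, -1.69], [30, -0.377, 0.213, -0.134, 0, 0, -1.69], [30, -0.377, 0.213, -0.134, 0, 0, -1.69]]]'

```text
t: 10.32
position: [0.6552, -0.0546, 0.2084]
tool_rot: [-0.001, 0.175, 0.985, -0.0]
wrist_force: [0.4, 0.2, -1.3]
grip_width: 0.0446
finger_force: 30.0
```

Run:
```python
from h import *; from cell import *
np.set_printoptions(suppress=True)
p=[.656,-.0515]
go(sense(),(*p,.19,.022+np.pi/2))
```

```text
t 10.32 pos [ 0.6552 -0.0546  0.2084] yaw 1.219 w 0.0446 F [ 0.4  0.2 -1.3] q7 0.91
[ 0.0003  0.0032  0.0184 -0.0005 -0.0021 -0.3733]
```

Request:
move_arm --series '[[[30, 0, 0.003, 0.01, 0, 0, -0.373], [30, 0, 0.003, 0.01, 0, 0, -0.373], [30, 0, 0.003, 0.01, 0, 0, -0.373], [30, 0, 0.003, 0.01, 0, 0, -0.373]]]'

```text
t: 10.82
position: [0.6561, -0.0491, 0.1992]
tool_rot: [-0.0, -0.007, 1.0, -0.0]
wrist_force: [-0.1, 0.2, -2.5]
grip_width: 0.0447
finger_force: 30.0
```

Run:
```python
from h import *; from cell import *
np.set_printoptions(suppress=True)
p=[.656,-.0515]
go(sense(),(*p,.19,.022+np.pi/2),(*p,.079,.022+np.pi/2))
f=grab_frame('scene');u=w2px(f,[.68,-.046,.08]).astype(int);crop(f,u[0]-70,u[1]-60,u[0]+70,u[1]+60,5,'pics/b1.png')
```

```text
t 10.82 pos [ 0.6561 -0.0491  0.1992] yaw 1.585 w 0.0447 F [-0.1  0.2 -2.5] q7 1.21
[ 0.0001 -0.0024  0.0092 -0.0001 -0.0008 -0.008 ]
[ 0.     -0.0024  0.1202 -0.0001 -0.0008 -0.008 ]
```

View pics/b1.png

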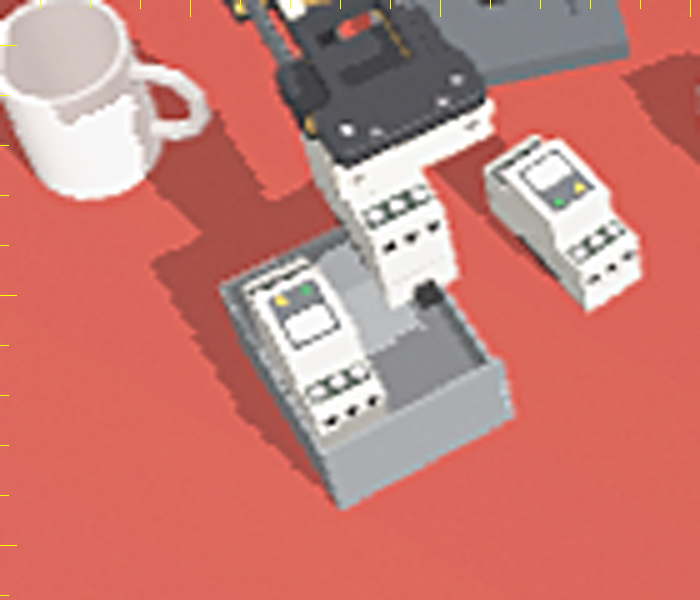

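deep_2 stands upright in the bin along its +x wall (crop (315,350)). deep_1 hangs level in the gripper with its tab to +y and a clear slot below. I lower it and release.

Request:
move_arm --series '[[[30, 0, -0.002, 0.05, 0, 0, -0.008], [30, 0, -0.002, 0.085, 0, 0, -0.008], [30, 0, -0.002, 0.11, 0, 0, -0.008], [30, 0, -0.002, 0.122, 0, 0, -0.008], [30, 0, -0.002, 0.123, 0, 0, -0.008], [30, 0, -0.002, 0.123, 0, 0, -0.008], [75, 0, -0.002, 0.123, 0, 0, -0.008], [75, 0, -0.002, 0.123, 0, 0, -0.008], [75, 0, -0.002, 0.123, 0, 0, -0.008], [75, 0, -0.002, 0.123, 0, 0, -0.008]]]'

```text
t: 12.12
position: [0.6565, -0.0512, 0.0768]
tool_rot: [0.0, -0.012, 1.0, 0.0]
wrist_force: [-0.4, 0.1, -0.9]
grip_width: 0.0695
finger_force: 0.0
```

Run:
```python
from h import *; from cell import *
np.set_printoptions(suppress=True)
p=[.5518,-.0745]
go(sense(),(.656,-.0515,.18,1.59),(*p,.17,-1.425+np.pi),(*p,.17,-1.425),(*p,.048,-1.425+np.pi))
```

```text
t 12.12 pos [ 0.6565 -0.0512  0.0768] yaw 1.595 w 0.0695 F [-0.4  0.1 -0.9] q7 1.13
[ 0.0005 -0.0003 -0.1032  0.      0.0003  0.0049]
[ 0.1052 -0.0207 -0.0933  0.      0.0003 -0.1216]
[ 0.1052 -0.0207 -0.0933  0.0005 -0.      3.0199]
[ 0.1053 -0.0208  0.0287  0.      0.0003 -0.1216]
```

Request:
move_arm --series '[[[75, 0, 0, -0.05, 0, 0, 0], [75, 0, 0, -0.09, 0, 0, 0], [75, 0.105, -0.021, -0.093, 0, 0, -0.122], [75, 0.105, -0.021, -0.093, 0, 0, -0.122], [75, 0.105, -0.021, -0.093, 0, 0, -0.122], [90, 0.105, -0.021, -0.04, 0, 0, -0.122], [90, 0.105, -0.021, -0.02, 0, 0, -0.122], [90, 0.105, -0.021, -0.01, 0, 0, -0.122]]]'

```text
t: 13.12
position: [0.5527, -0.0743, 0.0854]
tool_rot: [-0.0, -0.073, 0.997, 0.0]
wrist_force: [0.4, 0.1, -0.2]
grip_width: 0.0836
finger_force: 0.0
```

Run:
```python
from h import *; from cell import *
np.set_printoptions(suppress=True)
p=[.5518,-.0745]
go(sense(),(*p,.045,-1.425+np.pi))
```

```text
t 13.12 pos [ 0.5527 -0.0743  0.0854] yaw 1.717 w 0.0836 F [ 0.4  0.1 -0.2] q7 1.2
[ 0.0009 -0.0001  0.0404  0.0009 -0.0003  0.0007]
```

Request:
move_arm --series '[[[90, 0.001, 0, 0.025, 0, 0, 0], [90, 0.001, 0, 0.038, 0, 0, 0], [90, 0.001, 0, 0.038, 0, 0, 0], [30, 0.001, 0, 0.038, 0, 0, 0], [30, 0.001, 0, 0.038, 0, 0, 0], [30, 0.001, 0, 0.038, 0, 0, 0], [30, 0.001, 0, 0.038, 0, 0, 0], [30, 0.001, 0, 0.038, 0, 0, 0], [30, 0.001, 0, 0.038, 0, 0, 0], [30, 0.001, 0, 0.038, 0, 0, 0]]]' --force 30

```text
t: 14.38
position: [0.5511, -0.0752, 0.0488]
tool_rot: [0.0, -0.073, 0.997, -0.0]
wrist_force: [-0.4, -0.5, 2.0]
grip_width: 0.0444
finger_force: 29.9
```

Run:
```python
from h import *; from cell import *
np.set_printoptions(suppress=True)
th=-.105;b=np.array([.4775,.3205]);R=np.array([[np.cos(th),-np.sin(th)],[np.sin(th),np.cos(th)]])
for l in (.069,.023,-.023): print(l,b+R@[0,l])
p=b+R@[0,.023]
go(sense(),(.5518,-.0745,.14,1.717),(*p,.16,th+np.pi))
```

```text
0.069 [0.48473169 0.38911999]
0.023 [0.47991056 0.34337333]
-0.023 [0.47508944 0.29762667]
t 14.38 pos [ 0.5511 -0.0752  0.0488] yaw 1.717 w 0.0444 F [-0.4 -0.5  2. ] q7 1.15
[-0.0008  0.0005 -0.0912 -0.0006  0.0001 -0.0002]
[ 0.0095  0.4244 -0.1114 -0.0006 -0.0003 -1.3198]
```

Request:
move_arm --series '[[[30, 0, 0, -0.05, 0, 0, 0], [30, 0, 0, -0.11, 0, 0, 0], [30, 0.009, 0.424, -0.111, 0, 0, -1.32], [30, 0.009, 0.424, -0.111, 0, 0, -1.32], [30, 0.009, 0.424, -0.111, 0, 0, -1.32], [30, 0.009, 0.424, -0.111, 0, 0, -1.32], [30, 0.009, 0.424, -0.111, 0, 0, -1.32], [30, 0.009, 0.424, -0.111, 0, 0, -1.32], [30, 0.009, 0.424, -0.111, 0, 0, -1.32], [30, 0.009, 0.424, -0.111, 0, 0, -1.32]]]'

```text
t: 15.62
position: [0.4769, 0.3484, 0.1594]
tool_rot: [0.0, -0.672, 0.74, 0.003]
wrist_force: [0.1, -0.5, -1.3]
grip_width: 0.0448
finger_force: 29.9
```

Run:
```python
from h import *; from cell import *
np.set_printoptions(suppress=True)
go(sense(),(.4799,.3434,.16,-.105+np.pi))
```

```text
t 15.62 pos [0.4769 0.3484 0.1594] yaw 3.046 w 0.0448 F [ 0.1 -0.5 -1.3] q7 1.69
[ 0.0047 -0.0034 -0.0006  0.0034  0.0041  0.0092]
```

Request:
move_arm --series '[[[30, 0.005, -0.003, 0, 0.003, 0.004, 0.009], [30, 0.005, -0.003, 0.02, 0.003, 0.004, 0.009], [30, 0.005, -0.003, 0.03, 0.003, 0.004, 0.009], [30, 0.005, -0.003, 0.03, 0.003, 0.004, 0.009], [30, 0.005, -0.003, 0.03, 0.003, 0.004, 0.009]]]'

```text
t: 16.25
position: [0.4829, 0.3381, 0.1298]
tool_rot: [-0.0, -0.666, 0.746, -0.002]
wrist_force: [-0.3, 0.5, -1.0]
grip_width: 0.0446
finger_force: 29.9
```

Run:
```python
from h import *; from cell import *
np.set_printoptions(suppress=True)
go(sense(),(.4799,.3434,.12,-.105+np.pi),(.4799,.3434,.053,-.105+np.pi))
f=grab_frame('scene');u=w2px(f,[.4775,.3205,.07]).astype(int);crop(f,u[0]-70,u[1]-60,u[0]+70,u[1]+60,5,'pics/c1.png')
```

```text
t 16.25 pos [0.4829 0.3381 0.1298] yaw 3.028 w 0.0446 F [-0.3  0.5 -1. ] q7 1.66
[-0.005   0.0036  0.0098 -0.003  -0.0034 -0.0089]
[-0.0052  0.0038  0.0768 -0.003  -0.0034 -0.0089]
```

View pics/c1.png

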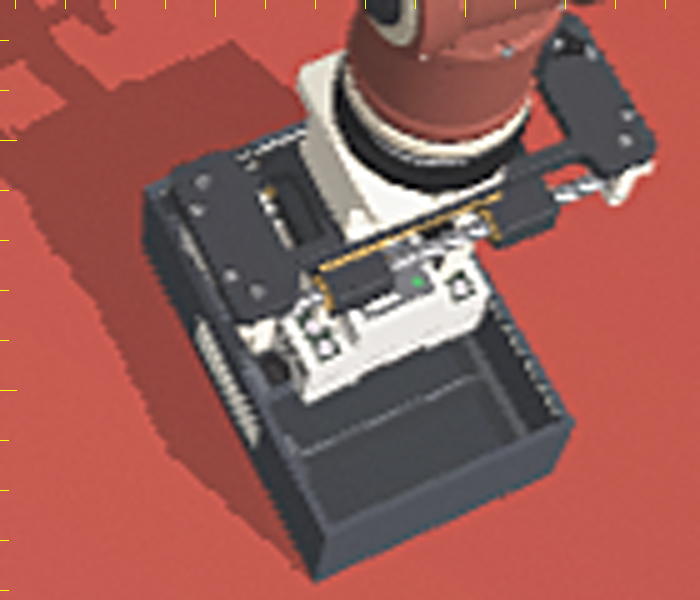

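Run:
```python
from h import *
np.set_printoptions(suppress=True,precision=4)
f=load('scene0');u=w2px(f,[.4775,.3205,.07]).astype(int)
p=np.array([.4829,.3381]);th=3.028-np.pi;R=np.array([[np.cos(th),-np.sin(th)],[np.sin(th),np.cos(th)]])
o=np.array([u[0]-70,u[1]-60])
for n,c in (('tabend +y bottom',(305,402)),('other',(488,328))):
    w=px2w(f,o+np.array(c)/5,.081)[:2]; print(n,w,'module frame rel TCP',R.T@(w-p))
# rib line between pocket 1(.069) and 2(.023), top at z .034, y=.046
bp=np.array([.4772,.3175]);tb=-.1065;Rb=np.array([[np.cos(tb),-np.sin(tb)],[np.sin(tb),np.cos(tb)]])
for c in ((305,452),(482,375)): print('rib',Rb.T@(px2w(f,o+np.array(c)/5,.034)[:2]-bp))
```

```text
tabend +y bottom [0.5265 0.3542] module frame rel TCP [0.0415 0.0209]
other [0.4341 0.3661] module frame rel TCP [-0.0516  0.0223]
rib [0.045  0.0494]
rib [-0.049   0.0493]
```

The crop shows the standard module hanging over pocket 2, tab to the box's +x, bottom +y edge from (305,402) to (488,328) and the rib line from (305,452) to (482,375). Measured in one camera, it is within 2 mm of the pocket centre. I lower it to just above the ribs.

Request:
move_arm --series '[[[30, -0.002, 0, 0.02, 0, 0, -0.008], [30, -0.002, 0, 0.038, 0, 0, -0.008], [30, -0.002, 0, 0.043, 0, 0, -0.008], [30, -0.002, 0, 0.043, 0, 0, -0.008], [30, -0.002, 0, 0.043, 0, 0, -0.008], [30, -0.002, 0, 0.043, 0, 0, -0.008]]]'

```text
t: 17.05
position: [0.4833, 0.3402, 0.0872]
tool_rot: [0.0, -0.669, 0.743, -0.002]
wrist_force: [-0.7, 0.5, -0.9]
grip_width: 0.0449
finger_force: 29.9
```

Run:
```python
from h import *; from cell import *
np.set_printoptions(suppress=True)
go(sense(),(.4825,.3396,.07,-.105+np.pi),(.4825,.3396,.0525,-.105+np.pi))
```

```text
t 17.05 pos [0.4833 0.3402 0.0872] yaw 3.036 w 0.0449 F [-0.7  0.5 -0.9] q7 1.62
[ 0.0006  0.0008  0.0172 -0.0038 -0.003  -0.0006]
[ 0.0005  0.0009  0.0347 -0.0038 -0.003  -0.0006]
```

Request:
move_arm --series '[[[30, 0, 0, 0.006, 0, 0, 0], [30, 0, 0, 0.01, 0, 0, 0], [30, 0, 0, 0.014, 0, 0, 0], [30, 0, 0, 0.014, 0, 0, 0]]]'

```text
t: 17.55
position: [0.483, 0.3395, 0.0721]
tool_rot: [-0.001, -0.669, 0.743, -0.002]
wrist_force: [0.5, 0.8, -2.2]
grip_width: 0.0446
finger_force: 29.9
```

Request:
move_arm --series '[[[30, 0, 0, 0.008, 0, 0, 0], [30, 0, 0, 0.014, 0, 0, 0], [30, 0, 0, 0.019, 0, 0, 0], [30, 0, 0, 0.02, 0, 0, 0], [30, 0, 0, 0.02, 0, 0, 0]]]'

```text
t: 18.18
position: [0.4831, 0.3396, 0.053]
tool_rot: [-0.0, -0.669, 0.743, -0.003]
wrist_force: [0.1, -0.7, 2.7]
grip_width: 0.0446
finger_force: 29.9
```

Request:
move_arm --series '[[[70, 0, 0, 0, 0, 0, 0], [70, 0, 0, 0, 0, 0, 0], [70, 0, 0, 0, 0, 0, 0], [70, 0, 0, 0, 0, 0, 0], [70, 0, 0, -0.04, 0, 0, 0], [70, 0, 0, -0.1, 0, 0, 0], [70, 0, 0, -0.12, 0, 0, 0], [70, 0, 0, -0.12, 0, 0, 0]]]'

```text
t: 19.18
position: [0.4832, 0.3406, 0.1737]
tool_rot: [0.001, -0.669, 0.743, -0.003]
wrist_force: [0.0, 0.0, -0.8]
grip_width: 0.0653
finger_force: 0.0
```

Run:
```python
from h import *; from cell import *
np.set_printoptions(suppress=True)
p=[.4295,-.0615]
go(sense(),(*p,.17,1.548),(*p,.085,1.548))
```

```text
t 19.18 pos [0.4832 0.3406 0.1737] yaw 3.036 w 0.0653 F [ 0.   0.  -0.8] q7 1.71
[ 0.4055  0.011   0.0046 -0.0059  0.0018  1.4878]
[ 0.4053  0.0114  0.0896 -0.0059  0.0018  1.4878]
```

Request:
move_arm --series '[[[90, 0.406, 0.011, 0.005, -0.004, 0, 1.488], [90, 0.406, 0.011, 0.005, -0.004, 0, 1.488], [90, 0.406, 0.011, 0.005, -0.004, 0, 1.488], [90, 0.406, 0.011, 0.005, -0.004, 0, 1.488], [90, 0.406, 0.011, 0.005, -0.004, 0, 1.488], [90, 0.406, 0.011, 0.005, -0.004, 0, 1.488], [90, 0.406, 0.011, 0.005, -0.004, 0, 1.488], [90, 0.406, 0.011, 0.005, -0.004, 0, 1.488], [90, 0.406, 0.011, 0.06, -0.004, 0, 1.488], [90, 0.406, 0.011, 0.08, -0.004, 0, 1.488]]]'

```text
t: 20.42
position: [0.426, -0.0636, 0.0906]
tool_rot: [-0.004, 0.012, 1.0, -0.001]
wrist_force: [0.7, -0.0, 0.1]
grip_width: 0.0834
finger_force: 0.0
```

Request:
move_arm --series '[[[90, 0, 0, 0, 0, 0, 0], [90, 0, 0, 0, 0, 0, 0]]]'

```text
t: 20.68
position: [0.4292, -0.0627, 0.0941]
tool_rot: [-0.0, 0.011, 1.0, -0.001]
wrist_force: [0.5, -0.3, 0.5]
grip_width: 0.0835
finger_force: 0.0
```

Run:
```python
from h import *; from cell import *
np.set_printoptions(suppress=True)
p=[.4295,-.0615]
go(sense(),(*p,.046,1.548))
```

```text
t 20.68 pos [ 0.4292 -0.0627  0.0941] yaw 1.548 w 0.0835 F [ 0.5 -0.3  0.5] q7 0.96
[-0.0003  0.0013  0.0481 -0.0012 -0.0005  0.    ]
```

Request:
move_arm --series '[[[90, 0, 0.001, 0.025, 0, 0, 0], [90, 0, 0.001, 0.045, 0, 0, 0], [90, 0, 0.001, 0.045, 0, 0, 0], [30, 0, 0.001, 0.045, 0, 0, 0], [30, 0, 0.001, 0.045, 0, 0, 0], [30, 0, 0.001, 0.045, 0, 0, 0], [30, 0, 0.001, 0.045, 0, 0, 0], [30, 0, 0.001, 0.045, 0, 0, 0], [30, 0, 0.001, 0.045, 0, 0, 0], [30, 0, 0.001, 0.045, 0, 0, 0]]]' --force 30

```text
t: 21.92
position: [0.4295, -0.0619, 0.0494]
tool_rot: [0.0, 0.011, 1.0, -0.001]
wrist_force: [-0.6, -0.6, 4.9]
grip_width: 0.0445
finger_force: 29.9
```

Run:
```python
from h import *; from cell import *
np.set_printoptions(suppress=True)
th=-.105;R=np.array([[np.cos(th),-np.sin(th)],[np.sin(th),np.cos(th)]])
p=np.array([.4831,.3396])+R@[-.001,.046]+R@[0,.002];print(p)
go(sense(),(*p,.16,th),(*p,.13,th))
```

```text
[0.48713625 0.38744045]
t 21.93 pos [ 0.4295 -0.0619  0.0494] yaw 1.548 w 0.0445 F [-0.6 -0.6  4.9] q7 0.85
[-0.0474  0.4503 -0.1114 -0.0011  0.0019  1.6529]
[-0.0474  0.4504 -0.0814 -0.0011  0.0019  1.6529]
```

Request:
move_arm --series '[[[30, 0, 0, -0.05, 0, 0, 0], [30, 0, 0, -0.11, 0, 0, 0], [30, -0.047, 0.45, -0.111, 0, 0, 1.653], [30, -0.047, 0.45, -0.111, 0, 0, 1.653], [30, -0.047, 0.45, -0.111, 0, 0, 1.653], [30, -0.047, 0.45, -0.111, 0, 0, 1.653], [30, -0.047, 0.45, -0.111, 0, 0, 1.653], [30, -0.047, 0.45, -0.111, 0, 0, 1.653], [30, -0.047, 0.45, -0.111, 0, 0, 1.653], [30, -0.047, 0.45, -0.111, 0, 0, 1.653]]]'

```text
t: 23.18
position: [0.4841, 0.3928, 0.1584]
tool_rot: [-0.001, 0.685, 0.729, -0.0]
wrist_force: [0.4, -0.1, -2.2]
grip_width: 0.0451
finger_force: 29.9
```

Request:
move_arm --series '[[[30, 0, 0, 0, 0, 0, 0], [30, 0, 0, 0.001, 0, 0, 0], [30, 0, 0, 0, 0, 0, 0]]]'

```text
t: 23.55
position: [0.4871, 0.3847, 0.1591]
tool_rot: [0.001, 0.686, 0.728, -0.001]
wrist_force: [0.1, -0.2, -2.1]
grip_width: 0.0445
finger_force: 29.9
```

Run:
```python
from h import *; from cell import *
np.set_printoptions(suppress=True)
go(sense(),(.4871,.3874,.13,-.105))
```

```text
t 23.55 pos [0.4871 0.3847 0.1591] yaw 0.06 w 0.0445 F [ 0.1 -0.2 -2.1] q7 -0.87
[ 0.0028  0.0002  0.0291 -0.0005  0.0035  0.1647]
```

Request:
move_arm --series '[[[30, 0.003, 0, 0.01, 0, 0.003, 0.165], [30, 0.003, 0, 0.025, 0, 0.003, 0.165], [30, 0.003, 0, 0.029, 0, 0.003, 0.165], [30, 0.003, 0, 0.029, 0, 0.003, 0.165], [30, 0.003, 0, 0.029, 0, 0.003, 0.165]]]'

```text
t: 24.18
position: [0.4867, 0.3902, 0.1308]
tool_rot: [-0.001, 0.743, 0.67, 0.001]
wrist_force: [0.2, 0.4, -0.9]
grip_width: 0.0442
finger_force: 29.9
```

Run:
```python
from h import *; from cell import *
np.set_printoptions(suppress=True)
go(sense(),(.4871,.3874,.089,-.105))
f=grab_frame('scene');u=w2px(f,[.4775,.3205,.07]).astype(int);crop(f,u[0]-70,u[1]-60,u[0]+70,u[1]+60,5,'pics/d1.png')
```

```text
t 24.18 pos [0.4867 0.3902 0.1308] yaw -0.103 w 0.0442 F [ 0.2  0.4 -0.9] q7 -1.02
[-0.0029  0.0007  0.0418  0.0004 -0.0022  0.0016]
```

View pics/d1.png

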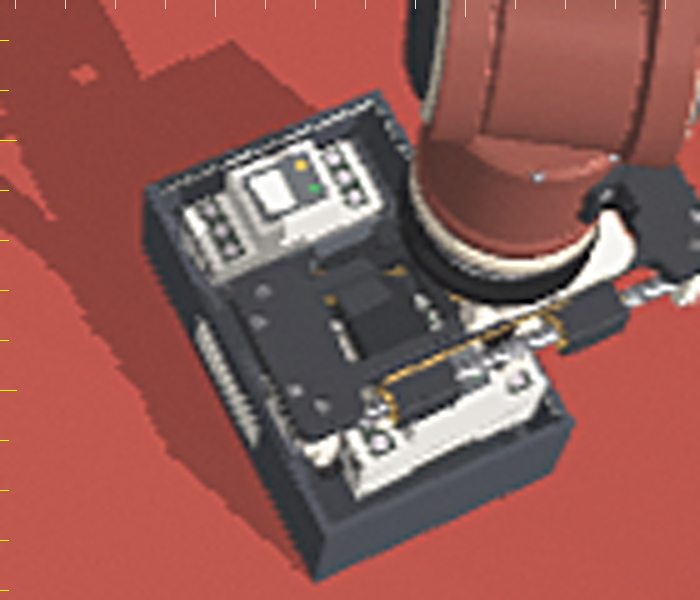

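Run:
```python
from h import *
np.set_printoptions(suppress=True,precision=4)
f=load('scene0');u=w2px(f,[.4775,.3205,.07]).astype(int);o=np.array([u[0]-70,u[1]-60])
bp=np.array([.4772,.3175]);tb=-.1065;Rb=np.array([[np.cos(tb),-np.sin(tb)],[np.sin(tb),np.cos(tb)]])
for c in ((305,402),(488,328),(357,497),(543,412)): print(c,Rb.T@(px2w(f,o+np.array(c)/5,.0812)[:2]-bp))
```

```text
(305, 402) [0.0452 0.0418]
(488, 328) [-0.0479  0.0438]
(357, 497) [0.0439 0.0906]
(543, 412) [-0.0511  0.0894]
```

The crop shows M2 seated in pocket 2, M1 out of view beyond it or the visible one at (280,200), and M3's lower edge from (357,497) to (543,412) over pocket 1. I'll go down to rib height and read the pose once it settles.

Request:
move_arm --series '[[[30, 0, 0.001, 0.015, 0, 0, 0], [30, 0, 0.001, 0.03, 0, 0, 0], [30, 0, 0.001, 0.036, 0, 0, 0], [30, 0, 0.001, 0.036, 0, 0, 0], [30, 0, 0.001, 0.036, 0, 0, 0], [30, 0, 0.001, 0.036, 0, 0, 0]]]'

```text
t: 24.98
position: [0.4877, 0.3904, 0.0951]
tool_rot: [-0.001, 0.743, 0.669, 0.001]
wrist_force: [-0.5, 0.4, -1.0]
grip_width: 0.0449
finger_force: 29.9
```

Run:
```python
from h import *; from cell import *
np.set_printoptions(suppress=True)
go(sense(),(.488,.3900,.085,-.105),(.488,.3900,.07,-.105))
```

```text
t 24.98 pos [0.4877 0.3904 0.0951] yaw -0.104 w 0.0449 F [-0.5  0.4 -1. ] q7 -1.03
[-0.0004  0.0003  0.0101  0.0008 -0.0024  0.0011]
[-0.0004  0.0003  0.0251  0.0008 -0.0024  0.0011]
```

Request:
move_arm --series '[[[30, 0, 0, 0.006, 0, 0, 0], [30, 0, 0, 0.012, 0, 0, 0], [30, 0, 0, 0.018, 0, 0, 0], [30, 0, 0, 0.022, 0, 0, 0], [30, 0, 0, 0.022, 0, 0, 0]]]'

```text
t: 25.6
position: [0.4872, 0.3899, 0.072]
tool_rot: [-0.0, 0.743, 0.669, 0.0]
wrist_force: [-0.2, 0.7, -0.4]
grip_width: 0.0445
finger_force: 29.9
```

Request:
move_arm --series '[[[30, 0, 0, 0.008, 0, 0, 0], [30, 0, 0, 0.014, 0, 0, 0], [30, 0, 0, 0.018, 0, 0, 0], [30, 0, 0, 0.019, 0, 0, 0], [30, 0, 0, 0.019, 0, 0, 0]]]'

```text
t: 26.22
position: [0.4874, 0.3902, 0.0536]
tool_rot: [-0.0, 0.743, 0.669, 0.001]
wrist_force: [-0.4, 1.1, -2.2]
grip_width: 0.0448
finger_force: 29.9
```

Request:
move_arm --series '[[[70, 0, 0, 0, 0, 0, 0], [70, 0, 0, 0, 0, 0, 0], [70, 0, 0, 0, 0, 0, 0], [70, 0, 0, 0, 0, 0, 0], [70, 0, 0, -0.04, 0, 0, 0], [70, 0, 0, -0.1, 0, 0, 0], [70, 0, 0, -0.15, 0, 0, 0], [70, 0, 0, -0.15, 0, 0, 0]]]'

```text
t: 27.22
position: [0.4894, 0.3922, 0.2087]
tool_rot: [-0.0, 0.743, 0.669, 0.006]
wrist_force: [0.3, 0.6, 0.0]
grip_width: 0.0655
finger_force: 0.0
```

Run:
```python
from h import *; from cell import *
np.set_printoptions(suppress=True)
go(sense(),(.5,-.1,.2,-.2),(.5,-.289,.2,-.265))
```

```text
t 27.23 pos [0.4894 0.3922 0.2087] yaw -0.104 w 0.0655 F [0.3 0.6 0. ] q7 -0.99
[-0.4885  0.0617  0.0045  0.0068 -0.0099  0.0958]
[-0.6765  0.0813  0.0028  0.0065 -0.0101  0.1608]
```

Request:
move_arm --series '[[[70, -0.45, 0.057, 0, 0, 0, 0.1], [70, -0.45, 0.057, 0, 0, 0, 0.1], [70, -0.45, 0.057, 0, 0, 0, 0.1], [70, -0.45, 0.057, 0, 0, 0, 0.1], [70, -0.45, 0.057, 0, 0, 0, 0.1], [70, -0.45, 0.057, 0, 0, 0, 0.1], [70, -0.45, 0.057, 0, 0, 0, 0.1], [70, -0.45, 0.057, 0, 0, 0, 0.1], [70, -0.45, 0.057, 0, 0, 0, 0.1], [70, -0.45, 0.057, 0, 0, 0, 0.1]]]'

```text
t: 28.48
position: [0.4973, -0.0609, 0.2025]
tool_rot: [-0.001, 0.774, 0.633, 0.001]
wrist_force: [-0.1, 0.4, -0.4]
grip_width: 0.0654
finger_force: 0.0
```

Run:
```python
from h import *; from cell import *
np.set_printoptions(suppress=True,precision=4)
T=grab_frame('top');C=grab_frame('scene');np.savez('top1.npz',**T);np.savez('scene1.npz',**C)
for fs in ([T,C],[T],[C]): print(fit(fs,'n',LID,[.5015,-.289,-.262],.012,60))
crop(T,150,150,240,250,5,'pics/e1.png');crop(C,150,140,380,345,2,'pics/e2.png')
a=cv2.imread('pics/e1.png');b=cv2.imread('pics/e2.png');h=410;a=cv2.resize(a,(369,410))
cv2.imwrite('pics/e.png',cv2.resize(np.hstack([a,b]),(800,395)))
go(sense(),(.5015,-.289,.2,-.265),(.5015,-.289,.06,-.265))
```

```text
(array([ 0.4566, -0.3123, -0.2748]), np.float64(0.4818863877778452))
(array([ 0.4581, -0.3082, -0.2579]), np.float64(0.16269795040692447))
(array([ 0.4552, -0.3174, -0.2778]), np.float64(0.3054162269834432))
t 28.57 pos [ 0.4974 -0.061   0.2028] yaw -0.2 w 0.065 F [-0.4  0.6  0.1] q7 -0.26
[-0.2227  0.0492  0.0022 -0.0006 -0.0026  0.0654]
[-0.2231  0.0492  0.1422 -0.0006 -0.0026  0.0654]
```

View pics/e.png

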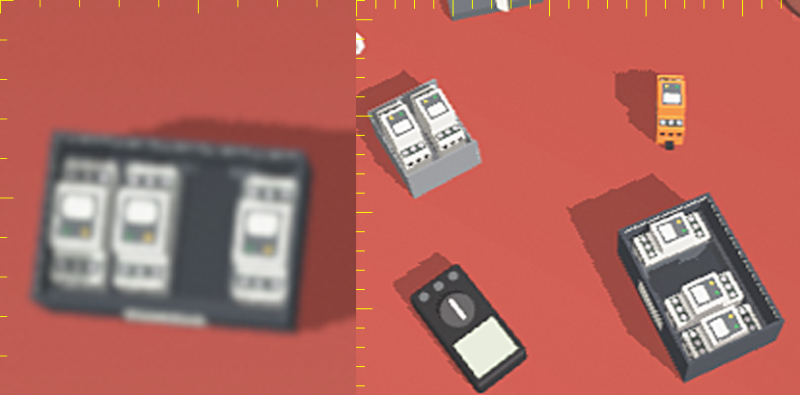

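All three standard modules are seated, each screen (tab) side to box +x, and both deep modules stand in the bin. The lid has been knocked about 5 cm, so I refit it around its new place.

Run:
```python
from h import *; from cell import *
np.set_printoptions(suppress=True,precision=4)
T,C=load('top1'),load('scene1')
for fs in ([T,C],[T],[C]): print(fit(fs,'n',LID,[.457,-.312,-.265],.012,62))
for n,f in (('t',T),('s',C)):
    u=w2px(f,[.457,-.312,.03]).astype(int);crop(f,max(u[0]-50,0),max(0,u[1]-60),u[0]+50,u[1]+60,4,f'pics/f{n}.png')
cv2.imwrite('pics/f.png',np.hstack([cv2.imread('pics/ft.png'),cv2.imread('pics/fs.png')]))
```

```text
(array([ 0.457 , -0.3119, -0.2725]), np.float64(0.5607476348735979))
(array([ 0.4586, -0.3083, -0.285 ]), np.float64(0.16370134613377862))
(array([ 0.455 , -0.3173, -0.2777]), np.float64(0.38464286517991764))
```

View pics/f.png

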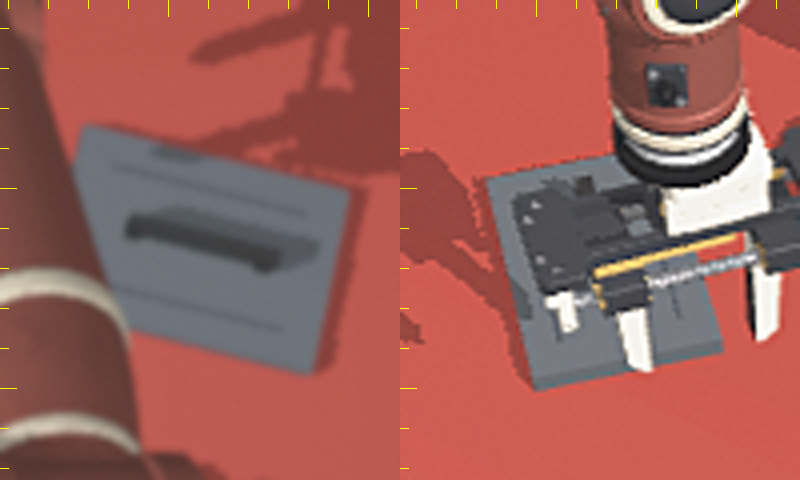

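The top crop shows the lid's handle from (128,228) to (272,260). The plate's corners are at (85,125), (352,188) and (312,373), and the fourth is hidden by the arm.

Run:
```python
from h import *; from cell import *
np.set_printoptions(suppress=True,precision=4)
T,C=load('top1'),load('scene1')
u=w2px(T,[.457,-.312,.03]).astype(int);o=np.array([u[0]-50,u[1]-60])
a,b=[px2w(T,o+np.array(c)/4,.045) for c in ((128,228),(272,260))]
print('handle',(a+b)/2,np.linalg.norm(a-b),np.arctan2(*(a-b)[[1,0]])-np.pi/2)
k=[px2w(T,o+np.array(c)/4,.016) for c in ((85,125),(352,188),(312,373))]
print('diag centre',(k[0]+k[2])/2,np.linalg.norm(k[0]-k[1]),np.linalg.norm(k[1]-k[2]),np.arctan2(*(k[0]-k[1])[[1,0]])-np.pi/2)
u=w2px(C,[.457,-.312,.03]).astype(int);o=np.array([u[0]-50,max(0,u[1]-60)])
k=[px2w(C,o+np.array(c)/4,.016) for c in ((486-400,180),(535-400,377),(722-400,347))]
print('scene diag centre',(k[0]+k[2])/2,np.linalg.norm(k[0]-k[1]),np.linalg.norm(k[1]-k[2]),np.arctan2(*(k[0]-k[1])[[1,0]]))
go(sense(),(.458,-.312,.15,-.252),(.458,-.312,.08,-.252))
```

```text
handle [ 0.4539 -0.3053  0.045 ] 0.10656820386740387 -0.23165508098398369
diag centre [ 0.4561 -0.3104  0.016 ] 0.20346441365645535 0.14383788265650754 -0.24757748733749518
scene diag centre [ 0.4607 -0.3086  0.016 ] 0.2011732100557308 0.13815786513712938 -1.8261765833941412
t 28.57 pos [ 0.4974 -0.061   0.2028] yaw -0.2 w 0.065 F [-0.4  0.6  0.1] q7 -0.26
[-0.254   0.0111  0.0521 -0.0006 -0.0026  0.0524]
[-0.2542  0.0112  0.1221 -0.0006 -0.0026  0.0524]
```

Request:
move_arm --series '[[[70, -0.252, 0.011, 0.03, 0, 0, 0.05], [70, -0.252, 0.011, 0.03, 0, 0, 0.05], [70, -0.252, 0.011, 0.05, 0, 0, 0.05], [70, -0.252, 0.011, 0.05, 0, 0, 0.05], [70, -0.252, 0.011, 0.09, 0, 0, 0.05], [70, -0.252, 0.011, 0.12, 0, 0, 0.05], [70, -0.252, 0.011, 0.12, 0, 0, 0.05], [70, -0.252, 0.011, 0.12, 0, 0, 0.05]]]'

```text
t: 29.58
position: [0.4587, -0.3116, 0.0835]
tool_rot: [0.0, 0.79, 0.613, 0.001]
wrist_force: [0.7, -0.6, 0.2]
grip_width: 0.0654
finger_force: 0.0
```

Run:
```python
from h import *; from cell import *
np.set_printoptions(suppress=True,precision=4)
go(sense(),(.457,-.310,.024,-.25))
```

```text
t 29.57 pos [ 0.4587 -0.3116  0.0835] yaw -0.252 w 0.0654 F [ 0.7 -0.6  0.2] q7 0.14
[ 0.0011 -0.0021  0.0595  0.0019 -0.0015 -0.0018]
```

Request:
move_arm --series '[[[70, 0.001, -0.002, 0.03, 0, 0, 0], [70, 0.001, -0.002, 0.05, 0, 0, 0], [70, 0.001, -0.002, 0.057, 0, 0, 0], [70, 0.001, -0.002, 0.057, 0, 0, 0], [5, 0.001, -0.002, 0.057, 0, 0, 0], [5, 0.001, -0.002, 0.057, 0, 0, 0], [5, 0.001, -0.002, 0.057, 0, 0, 0], [5, 0.001, -0.002, 0.057, 0, 0, 0], [5, 0.001, -0.002, 0.057, 0, 0, 0], [5, 0.001, -0.002, 0.057, 0, 0, 0]]]' --force 40

```text
t: 30.82
position: [0.4561, -0.311, 0.0256]
tool_rot: [-0.0, 0.791, 0.612, 0.001]
wrist_force: [1.7, -0.2, 0.1]
grip_width: 0.0135
finger_force: 40.0
```

Run:
```python
from h import *; from cell import *
np.set_printoptions(suppress=True,precision=4)
go(sense(),(.457,-.310,.15,-.25),(.5,-.05,.2,-.2),(.478,.3205,.2,-.105))
```

```text
t 30.82 pos [ 0.4561 -0.311   0.0256] yaw -0.254 w 0.0135 F [ 1.7 -0.2  0.1] q7 0.11
[ 0.0014  0.0008 -0.1244  0.0011 -0.0015 -0.0041]
[ 0.2639 -0.0229 -0.1741  0.0011 -0.0015 -0.0541]
[ 0.617  -0.1374 -0.1737  0.0012 -0.0014 -0.1491]
```

Request:
move_arm --series '[[[5, 0, 0, -0.04, 0, 0, 0], [5, 0, 0, -0.1, 0, 0, 0], [5, 0, 0, -0.16, 0, 0, 0], [5, 0.264, -0.023, -0.17, 0, 0, -0.05], [5, 0.264, -0.023, -0.17, 0, 0, -0.05], [5, 0.264, -0.023, -0.17, 0, 0, -0.05], [5, 0.264, -0.023, -0.17, 0, 0, -0.05], [5, 0.264, -0.023, -0.17, 0, 0, -0.05], [5, 0.264, -0.023, -0.17, 0, 0, -0.05], [5, 0.264, -0.023, -0.17, 0, 0, -0.05]]]'

```text
t: 32.08
position: [0.4987, -0.0524, 0.1953]
tool_rot: [-0.0, 0.777, 0.63, -0.001]
wrist_force: [-0.3, 0.3, -3.0]
grip_width: 0.0138
finger_force: 40.0
```

Run:
```python
from h import *; from cell import *
np.set_printoptions(suppress=True,precision=4)
go(sense(),(.478,.3205,.17,-.105))
```

```text
t 32.08 pos [ 0.4987 -0.0524  0.1953] yaw -0.208 w 0.0138 F [-0.3  0.3 -3. ] q7 -0.3
[ 0.3606 -0.097   0.0253 -0.0017  0.0004 -0.1025]
```

Request:
move_arm --series '[[[5, 0.361, -0.097, 0.02, 0, 0, -0.103], [5, 0.361, -0.097, 0.02, 0, 0, -0.103], [5, 0.361, -0.097, 0.02, 0, 0, -0.103], [5, 0.361, -0.097, 0.02, 0, 0, -0.103], [5, 0.361, -0.097, 0.02, 0, 0, -0.103], [5, 0.361, -0.097, 0.02, 0, 0, -0.103], [5, 0.361, -0.097, 0.02, 0, 0, -0.103], [5, 0.361, -0.097, 0.06, 0, 0, -0.103], [5, 0.361, -0.097, 0.075, 0, 0, -0.103], [5, 0.361, -0.097, 0.075, 0, 0, -0.103]]]'

```text
t: 33.33
position: [0.478, 0.321, 0.1203]
tool_rot: [-0.0, 0.743, 0.669, -0.001]
wrist_force: [1.1, 0.8, -3.0]
grip_width: 0.0136
finger_force: 40.0
```

Request:
move_arm --series '[[[5, 0, 0, 0, 0, 0, 0], [5, 0, 0, 0, 0, 0, 0]]]'

```text
t: 33.58
position: [0.4785, 0.3238, 0.1227]
tool_rot: [-0.0, 0.742, 0.67, 0.002]
wrist_force: [0.3, 0.4, -2.3]
grip_width: 0.014
finger_force: 40.0
```

Run:
```python
from h import *; from cell import *
np.set_printoptions(suppress=True,precision=4)
s=sense();go(s,(.478,.3205,.12,-.105))
T=grab_frame('top');C=grab_frame('scene');np.savez('top2.npz',**T);np.savez('scene2.npz',**C)
p=s['position'];z=p[2]-.0136
for n,f in (('t',T),('s',C)):
    u=w2px(f,[.478,.3205,.08]).astype(int);crop(f,max(u[0]-60,0),max(0,u[1]-60),u[0]+70,u[1]+60,3,f'pics/g{n}.png')
cv2.imwrite('pics/g.png',np.hstack([cv2.imread('pics/gt.png'),cv2.imread('pics/gs.png')]))
print([ (max(w2px(f,[.478,.3205,.08]).astype(int)[0]-60,0),w2px(f,[.478,.3205,.08]).astype(int)[1]-60) for f in(T,C)])
```

```text
t 33.58 pos [0.4785 0.3238 0.1227] yaw -0.101 w 0.014 F [ 0.3  0.4 -2.3] q7 -0.95
[-0.0034 -0.0002  0.0027  0.002  -0.0033  0.0036]
[(np.int64(132), np.int64(145)), (np.int64(267), np.int64(220))]
```

View pics/g.png

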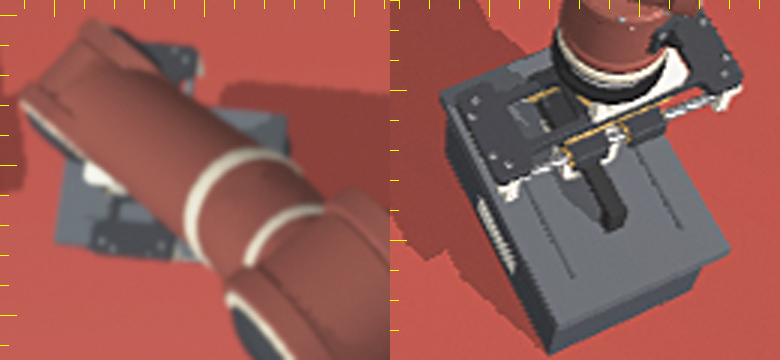

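The lid hangs over the box, roughly aligned. I take one enlarged crop to read its corners in the scene view.

Run:
```python
from h import *
C=load('scene2'); crop(C,272,232,392,342,5,'pics/h.png')
```

```text
(no output)
```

View pics/h.png

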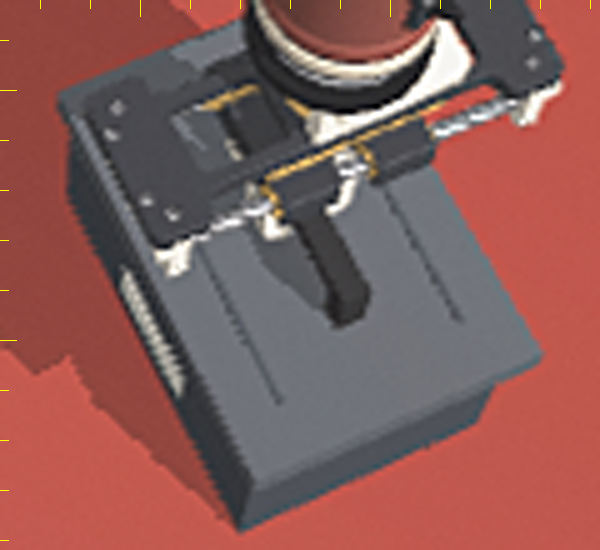

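Plate corners in this crop: left (58,95), bottom (252,488), right (542,352).

Run:
```python
from h import *; from cell import *
np.set_printoptions(suppress=True,precision=4)
C=load('scene2');z=.1131
k=[px2w(C,np.array([272,232])+np.array(c)/5,z)[:2] for c in ((58,95),(252,488),(542,352))]
print(np.linalg.norm(k[0]-k[1]),np.linalg.norm(k[1]-k[2]))
tb=-.1065;R=np.array([[np.cos(tb),-np.sin(tb)],[np.sin(tb),np.cos(tb)]]);bp=np.array([.4772,.3175])
for q in k: print('box frame',R.T@(q-bp))
print('centre',R.T@((k[0]+k[2])/2-bp))
print('TCP',R.T@(np.array([.4785,.3238])-[.4775,.3205]))
# predicted silhouette fit of visible box with model
F=load('scene0'); r=fit([F],'n',BOX,[.4772,.3175,-.105],0,75);print(r)
```

```text
0.20305251117049558 0.14417132207577416
box frame [ 0.0699 -0.0934]
box frame [0.0715 0.1097]
box frame [-0.0727  0.1067]
centre [-0.0014  0.0067]
TCP [0.0006 0.0034]
(array([ 0.4771,  0.3181, -0.1094]), np.float64(0.059720722256958125))
```

Request:
move_arm --series '[[[5, -0.004, 0.001, 0.01, 0.002, -0.003, 0], [5, -0.004, 0.001, 0.018, 0.002, -0.003, 0], [5, -0.004, 0.001, 0.018, 0.002, -0.003, 0], [5, -0.004, 0.001, 0.018, 0.002, -0.003, 0], [5, -0.004, 0.001, 0.018, 0.002, -0.003, 0], [5, -0.004, 0.001, 0.018, 0.002, -0.003, 0], [5, -0.004, 0.001, 0.018, 0.002, -0.003, 0], [5, -0.004, 0.001, 0.018, 0.002, -0.003, 0]]]'

```text
t: 34.67
position: [0.4783, 0.3195, 0.1035]
tool_rot: [-0.0, 0.742, 0.671, -0.001]
wrist_force: [-0.1, 0.9, -3.0]
grip_width: 0.0135
finger_force: 40.0
```

Run:
```python
from h import *; from cell import *
np.set_printoptions(suppress=True,precision=4)
go(sense(),(.479,.3198,.0956,-.105),(.479,.3198,.085,-.105))
```

```text
t 34.67 pos [0.4783 0.3195 0.1035] yaw -0.101 w 0.0135 F [-0.1  0.9 -3. ] q7 -0.96
[ 0.0004  0.0007  0.0079 -0.0018  0.0014  0.004 ]
[ 0.0004  0.0007  0.0185 -0.0018  0.0014  0.004 ]
```

Request:
move_arm --series '[[[5, 0, 0.001, 0.004, 0, 0, 0.004], [5, 0, 0.001, 0.008, 0, 0, 0.004], [5, 0, 0.001, 0.011, 0, 0, 0.004], [5, 0, 0.001, 0.012, 0, 0, 0.004], [5, 0, 0.001, 0.012, 0, 0, 0.004]]]'

```text
t: 35.3
position: [0.4792, 0.3193, 0.0913]
tool_rot: [-0.0, 0.743, 0.669, -0.001]
wrist_force: [-0.0, -0.7, -3.5]
grip_width: 0.0138
finger_force: 40.0
```

Run:
```python
from h import *; from cell import *
np.set_printoptions(suppress=True,precision=4)
s=sense();go(s,(.479,.3198,.085,-.105));print(s['wrist_torque'])
```

```text
t 35.3 pos [0.4792 0.3193 0.0913] yaw -0.105 w 0.0138 F [-0.  -0.7 -3.5] q7 -0.96
[ 0.0005 -0.0002  0.0063 -0.0021  0.0016  0.0001]
[-0.0625 -0.0368  0.0005]
```

Request:
move_arm --series '[[[5, 0, 0, 0.003, 0, 0, 0], [5, 0, 0, 0.006, 0, 0, 0], [5, 0, 0, 0.008, 0, 0, 0], [5, 0, 0, 0.009, 0, 0, 0], [5, 0, 0, 0.009, 0, 0, 0]]]'

```text
t: 35.92
position: [0.4791, 0.3192, 0.0835]
tool_rot: [0.0, 0.743, 0.669, -0.001]
wrist_force: [-2.0, -1.8, 4.9]
grip_width: 0.0133
finger_force: 40.0
```

Request:
move_arm --series '[[[50, 0, 0, 0, 0, 0, 0], [50, 0, 0, 0, 0, 0, 0], [50, 0, 0, 0, 0, 0, 0], [50, 0, 0, 0, 0, 0, 0], [50, 0, 0, -0.03, 0, 0, 0], [50, 0, 0, -0.09, 0, 0, 0], [50, 0, 0, -0.12, 0, 0, 0], [50, -0.2, 0.02, -0.14, 0, 0, 0], [50, -0.35, 0.02, -0.14, 0, 0, 0], [50, -0.35, 0.02, -0.14, 0, 0, 0]]]'

```text
t: 37.17
position: [0.472, 0.1307, 0.2151]
tool_rot: [0.0, 0.743, 0.669, -0.001]
wrist_force: [1.1, -0.8, 0.4]
grip_width: 0.0467
finger_force: 0.0
```

Request:
move_arm --series '[[[50, -0.15, 0, 0, 0, 0, 0], [50, -0.15, 0, 0, 0, 0, 0], [50, -0.15, 0, 0, 0, 0, 0], [50, -0.15, 0, 0, 0, 0, 0]]]'

```text
t: 37.67
position: [0.4561, -0.0186, 0.2151]
tool_rot: [0.0, 0.745, 0.667, -0.001]
wrist_force: [-0.2, -0.0, -0.4]
grip_width: 0.0467
finger_force: 0.0
```

Run:
```python
from h import *; from cell import *
np.set_printoptions(suppress=True,precision=4)
go(sense())
T=grab_frame('top');C=grab_frame('scene')
both=BOX+[cub(-71,71,-101.5,101.5,58,74)]
for f in (T,C): print('lid+box',fit([f],'n',both,[.4775,.3205,-.105],0,75),'flush lid',fit([f],'n',BOX+[cub(-71,71,-101.5,101.5,64,80)],[.4775,.3205,-.105],0,75)[1])
crop(T,140,160,250,260,4,'pics/it.png');crop(C,270,220,390,345,4,'pics/is.png')
a,b=cv2.imread('pics/it.png'),cv2.imread('pics/is.png');a=cv2.resize(a,(300,272));b=cv2.resize(b,(480,500));m=np.zeros((500,790,3),np.uint8);m[:272,:300]=a;m[:,310:]=b
cv2.imwrite('pics/i.png',m)
```

```text
t 37.67 pos [ 0.4561 -0.0186  0.2151] yaw -0.11 w 0.0467 F [-0.2 -0.  -0.4] q7 -0.26
lid+box (array([ 0.4772,  0.3226, -0.1091]), np.float64(0.07329624882563934)) flush lid 0.08396867796191865
lid+box (array([ 0.4771,  0.3174, -0.1219]), np.float64(0.051617931189000044)) flush lid 0.07061081246277234
```

View pics/i.png

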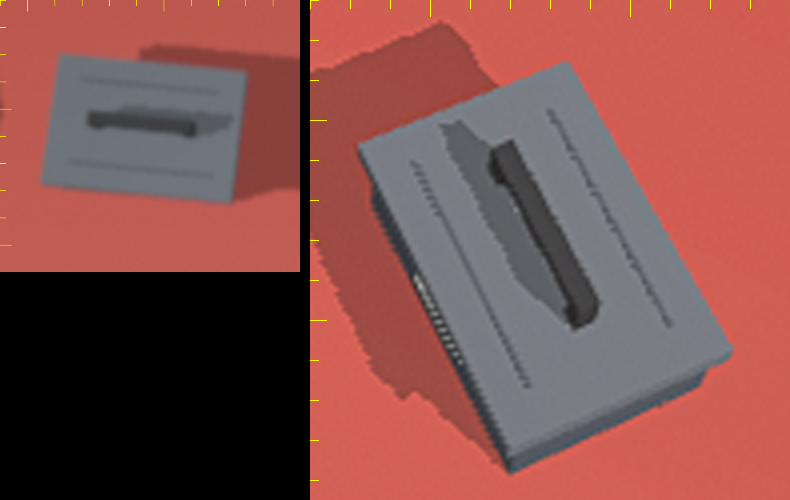

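The lid sits level on the box with an even overhang all round. The home-height fit beats the 6 mm raised one in both views, and the lid matches the box pose in both cameras. The robot is clear, so I hand the job in.

```bash
python3 -c "
from cell import *
print(close_job())"
```

```text
the job is handed in; nothing more can be done
None
```

The job is handed in, though no verdict came back: the three standard modules are seated in pockets with their tabs to the notches, both deep modules stand in the bin, and the lid is home on the box by force reading and camera fit.

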